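Slide the zinc adapter down the lane of the soldering fixture

TASK

Push the green-grey zinc adapter that stands on the steel plate along the lane between the two yellow rails until it stands at the black rubber stop at the lane's end; it waits off-centre and askew before the lane, so line it up by pushing first. Its finish scratches: neither it nor the gripper may touch a rail, it stays flat on the plate (push it, never lift or tip it), and it must meet the stop gently. Then, with the adapter in place, press the green button down to start the fixture and let go of it; leave the red button and everything else on the bench alone.

Things in the scene. Friction and masses are not known exactly. Their poses are not given: they have to be found in the camera images.
- fixture: steel plate fixed to the bench, 180 mm (x) by 340 mm (y: -220 to +120 mm), 6 mm thick. Origin: at bench level under the middle of the lane; z up. The lane runs along its +y, centred on x = 0, from the mouth at y = -80 mm to the stop at y = +80 mm; before the mouth lies the open apron. Its place and yaw (up to 0.3 rad) vary; its y points roughly to the robot's left
- rail_near: yellow guide rail on the robot's side of the lane, 12 mm wide, 12 mm high, 160 mm long; its top is 18 mm above the bench. Origin: centre of its underside, at fixture x = -56 mm, y = 0, so its inner face is at x = -50 mm. Not to be touched
- rail_far: the same rail on the far side, at fixture x = +56 mm (inner face at x = +50 mm): the lane is 100 mm wide, 10 mm more than the adapter on each side. Not to be touched
- stop: black rubber stop, 70 mm wide, 30 mm high, on a red backing block 90 mm wide, 34 mm high, rigid, closing the lane's end. Origin: at plate level in the middle of the rubber face, which looks along the fixture's -y
- home (a point): the point on the plate's surface, 6 mm above the bench, where the adapter's origin lies when the adapter is centred in the lane and touches the stop; axes as the fixture's (y along the lane towards the stop)
- mouth (a point): the middle of the lane's mouth on the plate's surface (fixture y = -80 mm); axes as the fixture's
- adapter: green-grey zinc pipe adapter, loose, 0.3 to 0.65 kg. A square box 80 x 80 mm with upright sides 42 mm tall, a low taper to 54 mm, then a round collar 44 mm across up to 68 mm. Origin: centre of its underside; z up, sides along x and y. Starts on the apron, centre 65 to 95 mm before the mouth, up to 25 mm off the lane's centre line, up to 0.2 rad askew, its y roughly along the lane
- start (a joint): travel of the green push button (m): 0 up, 0.008 fully down; springs back when let go; about 5 N presses it fully down
- start_top (a point): centre of the top face of the green button, 34 mm across, 64 mm above the bench, moving down with it. It sits in a black bezel (50 mm across, top 52 mm above the bench) on a grey box 75 x 75 x 40 mm fixed to the bench at the robot's left. The green and red boxes may swap places
- start_box: the grey box under the green button; origin under its centre on the bench
- halt (a joint): travel of the red push button (m), same size and make; not to be pressed
- halt_top (a point): centre of the top face of the red button
- halt_box: the grey box under the red button; origin under its centre on the bench
- spare_adapter: a second, identical zinc adapter standing on the bench beyond the fixture; origin at the centre of its underside; bystander
- flux: white plastic flux bottle with red cap, 60 mm diameter, 130 mm tall, on the bench beyond the fixture; origin under its centre; bystander
- collar: bare zinc ring, 60 mm outside diameter, 40 mm tall, on the bench at the far left, beyond the buttons; origin under its centre; bystander
- hammer: hammer with wooden handle lying on the bench on the right; bystander
- solder_block: bright metal bar 100 x 30 x 18 mm lying beyond the fixture; origin under its centre; bystander
- brush_pot: grey cup, 70 mm diameter, 80 mm tall, at the far right; origin under its centre; bystander
- scrap_tray: dark steel tray 120 x 140 x 35 mm at the far left; origin under its centre; bystander
Not all that is in view belongs to the job. Leave any blue or purple look-alike of the adapter alone.

How it is judged (in metres and radians):
On the way, in this order (a step that is already met when the one before it is completed fails the run):
1. the adapter stands between the rails at the rubber stop (y of adapter in the frame of home above -0.007 m and x of adapter in the frame of home between -0.0095 and 0.0095 m and z of adapter in the frame of home below 0.004 m and angle between the y axis of adapter and the y axis of home, either way round below 0.12 rad and linear speed of adapter below 0.02 m/s), for 0.2 s.
2. the green button is pressed down (y of adapter in the frame of home above -0.007 m and x of adapter in the frame of home between -0.0095 and 0.0095 m and z of adapter in the frame of home below 0.004 m and angle between the y axis of adapter and the y axis of home, either way round below 0.12 rad and value of joint start above 0.005 m), for 0.05 s.
At the end, for the whole second after the job is handed in: The adapter stands flat on the plate between the rails, at most 7 mm short of the rubber stop, within 9.5 mm of the lane's centre line and 0.12 rad of its direction, at rest; the green button was pressed at least 5 mm after that and is up again (below 2 mm) (y of adapter in the frame of home above -0.007 m and x of adapter in the frame of home between -0.0095 and 0.0095 m and z of adapter in the frame of home below 0.004 m and angle between the y axis of adapter and the y axis of home, either way round below 0.12 rad and linear speed of adapter below 0.01 m/s and angle between adapter's own z axis and vertical below 0.06 rad and value of joint start below 0.002 m); the robot touches nothing.
It fails at once if the adapter or the robot touches a yellow rail (contact force between any of rail_near, rail_far and anything else above 0.3 N).
It fails at once if the adapter is lifted more than 6 mm off the plate or tipped more than 0.2 rad (z of adapter in the frame of home above 0.006 m or angle between adapter's own z axis and vertical above 0.2 rad).
It fails at once if the adapter is rammed against the stop (over 40 N) (contact force between stop and adapter above 40 N).
It fails at once if the red button is pressed, or the green one before the adapter is in place (value of joint halt above 0.003 m or (value of joint start above 0.004 m and y of adapter in the frame of home below -0.01 m)).
It fails at once if another thing on the bench is moved more than 20 mm (distance of any of spare_adapter, flux, collar, hammer, solder_block, brush_pot, scrap_tray from where it was at the start of the episode above 0.02 m).
It also fails if it takes over 72 s, if anything falls off the work surface, if the arm or the gripper's body presses on something with over 40 N, if the wrist force passes 120 N, or if a joint passes its speed limit or range.

ROBOT

A 6-joint arm with a two-finger parallel gripper is mounted at the origin on the work surface. World frame = base frame: x ahead of the robot, y to its left, z up, the work surface at z = 0. Lengths are in m, angles in degrees, forces in N, time in s.
With the tool pointing down it reaches from about 0.3 to 0.75 m from the base axis. Payload 8.5 kg.
Tool frame: the origin (TCP) lies on the centre line of the jaws, within the pads' length; the fingertips stand 11 mm ahead of it and the grasp point (between the pads) lies 8 mm behind it; x points along the fingers, y is the direction in which the jaws open and shut, and the axes are right-handed (so a half turn about x gives the same grasp; the last joint's range is limited). The gripper opens to 85 mm and grips with 20 to 120 N. Pads are 22 mm wide; open, the fingers measure 114 mm over their backs; the gripper's body (76 mm by 85 mm) begins 54 mm behind the grasp point. The pads swing forward as they close: fully open they stand 13 mm farther back than shut.
Start: joints at [-12.336, 21.807, 74.336, -0, 83.858, -12.336], TCP at [0.55, 0, 0.242] pointing down, gripper open.
Joint ranges: [-178.18, 178.18], [-50.72, 133.34], [12.68, 142.11], [-81.47, 261.47], [9.98, 163.14], [-165.26, 165.26]. Speed limits (degrees/s): [136.94, 136.94, 180, 180, 180, 180].

INTERFACE

Orientations are given as a 3x3 rotation matrix whose columns are the frame's x, y, z axes.
In Python, from rig import env gives the robot as it stands.
- The arm moves only by the tool carry_out, never from a script. Its argument "motion" is a list that holds one entry, the list of rows, each a list of 7 numbers: the shift along the tool's x, y, z in cm, then the turn, a rotation vector about the tool's x, y, z in rad, then the finger opening in cm, from 0 to 8.54. A call has 1 to 5 rows; each row is the pose to reach, as a shift and turn from the pose commanded when the call began, along the tool's axes at that moment; what a row does not reach only later rows make up. A row lasts 1/12 s, in which the tool goes at most 41.7 mm and 7.16 degrees, less where a joint would pass 70% of its speed; a pose out of reach is approached as far as the arm can. A call with a gripper value outside its range is refused whole. The fingers move at their own pace and stop on an object; "grip_force" is the grip in N (left out, the last holds). Time passes only in rows, so rows that repeat a pose let the fingers close. It gives the time, the measured TCP pose, the force and the opening at its end, in the units of the state.
- env.observe(): the state, without advancing time (a new reading comes with each control period).
- env.get_image(name): name is "scene" or "side" or "wrist"; returns a dict with "image" (420x560x3 uint8, red, green, blue), "fov_y" (degrees; the focal length in pixels is half the picture's height over the tangent of half this angle, whatever the lens; pixels are square), "cx", "cy" (the principal point, pixels), "R" (3x3) and "t" (3): a world point X has camera coordinates R X + t. Camera axes: x right, y down, z forward; pixel columns grow to the right and rows downward; lengths in m; the calibration is good to about 2 mm. A picture is of the moment at which its call begins. There is no depth.
- env.close_job(): hands the job in, once; it reports no verdict.
The state is a dict: "time_s": time; "q": joint angles; "qvel": joint speeds; "joint_efforts": joint torques, N m; "position": TCP position; "tool_rot": TCP orientation; "ft_force": force on the tool from outside, world axes, zero at the start; "wrist_torque": the same for the moment, N m; "grip_width": finger opening in m.
Only numpy, scipy, OpenCV 4.12 (cv2) and the standard library are available. Lean on these libraries where they do the work, as an engineer would, in place of code of your own. Each camera call takes 0.05 s, during which the arm holds its last target. There are 200 camera calls.

## Working session

There is one attempt and no reset: what is moved stays moved. The work goes in short steps, Python scripts to look and compute and a tool call to move; the robot and the scene stay as the last step left them, time stands still between calls to the robot, and variables do not carry over. Pictures are saved under pics/ and viewed, on a budget of 10 in all, crops included, one or two more only if the job needs it, and the job is handed in when it is done.

Besides the shell and the picture viewer there is one more tool, called after "Emit:" as name(argument=value, ...) on one line, values as JSON. carry_out: Moves the arm, as the interface text tells. Its arguments: {"type":"object","properties":{"motion":{"type":"array","items":{"type":"array","items":{"type":"array","items":{"type":"number"}}}},"grip_force":{"type":"number"}},"required":["motion"]}

```bash
mkdir -p pics; ls; cat > h.py <<'E'
import numpy as np, cv2
from rig import env
def snap(n,f):
    d=env.get_image(n); cv2.imwrite('pics/'+f,d['image'][:,:,::-1]); np.savez('pics/'+f+'.npz',**{k:v for k,v in d.items()}); return d
def load(f): return np.load('pics/'+f+'.npz')
def K(d):
    f=d['image'].shape[0]/2/np.tan(np.radians(d['fov_y'])/2); return np.array([[f,0,d['cx']],[0,f,d['cy']],[0,0,1]])
def ray(d,u,v,z):
    R=d['R'];t=d['t'];c=-R.T@t; r=R.T@np.linalg.inv(K(d))@[u,v,1]; return c+r*(z-c[2])/r[2]
def proj(d,X):
    p=K(d)@(d['R']@np.asarray(X,float)+d['t']); return p[:2]/p[2]
E
python3 - <<'E'
from h import *
for n in('scene','side','wrist'):
    d=snap(n,n+'0.png'); print(n,d['fov_y'],-d['R'].T@d['t'],{k for k in d})
s=env.observe(); print(s['position'],s['tool_rot'],s['time_s'])
E
```

```text
pics
scene 44.22740296683271 [1.52143241 0.30503598 0.76724713] {'fov_y', 'image', 't', 'cx', 'R', 'cy'}
side 50.57041103648348 [ 0.09451351 -0.74069201  1.0118093 ] {'fov_y', 'image', 't', 'cx', 'R', 'cy'}
wrist 62.19655594264078 [0.55016615 0.08091905 0.37311746] {'fov_y', 'image', 't', 'cx', 'R', 'cy'}
[5.49795248e-01 4.53174051e-05 2.41851280e-01] [[-1.09766218e-03  9.99999398e-01 -1.00012654e-05]
 [ 2.47194528e-04 -9.72993488e-06 -9.99999969e-01]
 [-9.99999367e-01 -1.09766462e-03 -2.47183699e-04]] 0.15
```

View pics/scene0.png

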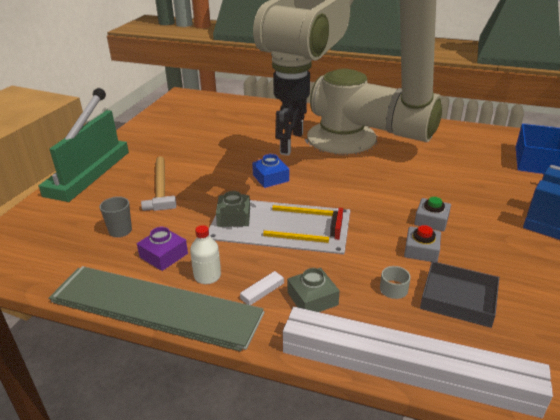

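View pics/side0.png

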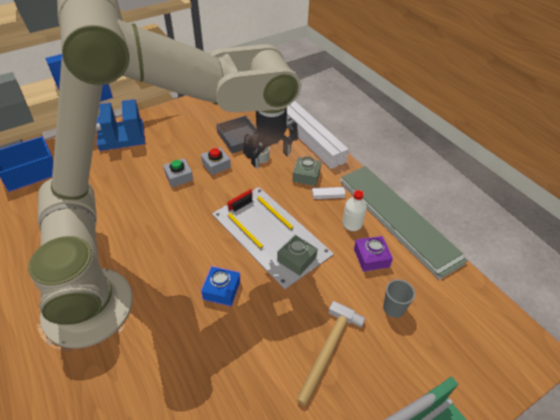

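View pics/wrist0.png

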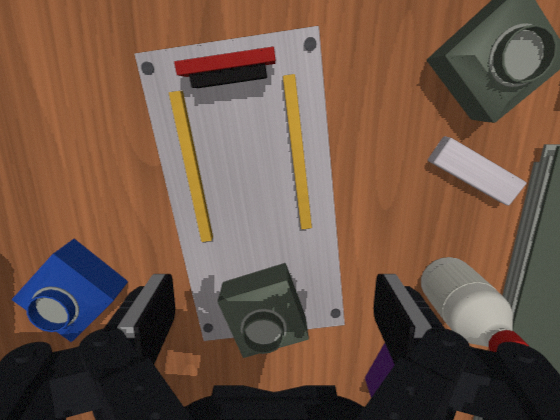

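The wrist view shows everything. The plate corners are at about (137,54), (318,27), (343,325) and (204,341), the rail tops are clear, and the adapter collar is near (264,328). I'll measure these.

```bash
python3 - <<'E'
from h import *
d=load('wrist0.png')
P=np.array([ray(d,u,v,.006) for u,v in((137,54),(318,27),(343,325),(204,341))]); print(P.round(4))
print([np.linalg.norm(P[i]-P[i-1]).round(4) for i in range(4)])
im=d['image']; h=cv2.cvtColor(im,cv2.COLOR_RGB2HSV)
m=cv2.inRange(h,(15,120,60),(35,255,255)); m[:60]=0
n,l,s,c=cv2.connectedComponentsWithStats(m)
for i in range(1,n):
    if s[i][4]>300: 
        print(s[i]); ys,xs=np.where(l==i); r=cv2.minAreaRect(np.c_[xs,ys].astype(np.float32)); b=cv2.boxPoints(r); print(b.round(1).tolist(), [ray(d,*p,.018).round(4).tolist() for p in b])
cv2.imwrite('pics/crop1.png',cv2.resize(im[220:380,180:360,::-1],None,fx=4,fy=4,interpolation=cv2.INTER_CUBIC)[:600])
S=load('scene0.png')
hs=cv2.cvtColor(S['image'],cv2.COLOR_RGB2HSV)
for nm,lo,hi in(('green',(50,150,60),(80,255,255)),('red',(0,180,60),(8,255,255))):
    m=cv2.inRange(hs,lo,hi); m[:,:400]=0;m[:190]=0;m[260:]=0
    n,l,s,c=cv2.connectedComponentsWithStats(m)
    print(nm,s[1:],c[1:])
E
```

```text
[[ 0.4166  0.1166  0.006 ]
 [ 0.5911  0.1403  0.006 ]
 [ 0.636  -0.1942  0.006 ]
 [ 0.4609 -0.2188  0.006 ]]
[np.float64(0.3383), np.float64(0.1762), np.float64(0.3375), np.float64(0.1768)]
[ 283   74   29  155 1787]
[[282.29998779296875, 75.0999984741211], [294.3999938964844, 73.69999694824219], [311.5, 227.60000610351562], [299.3999938964844, 229.0]] [[0.5575, 0.0971, 0.018], [0.569, 0.0983, 0.018], [0.5908, -0.0591, 0.018], [0.5776, -0.0607, 0.018]]
[ 169   91   44  151 1980]
[[168.39999389648438, 92.0999984741211], [182.0, 89.19999694824219], [214.10000610351562, 239.3000030517578], [200.60000610351562, 242.1999969482422]] [[0.4472, 0.0815, 0.018], [0.4606, 0.0842, 0.018], [0.4834, -0.0732, 0.018], [0.4681, -0.0768, 0.018]]
green [[429 197  13  11  82]
 [432 205   1   1   1]] [[435.41463415 201.45121951]
 [432.         205.        ]]
red [[417 225  16  13 163]] [[424.63190184 231.32515337]]
```

View pics/crop1.png

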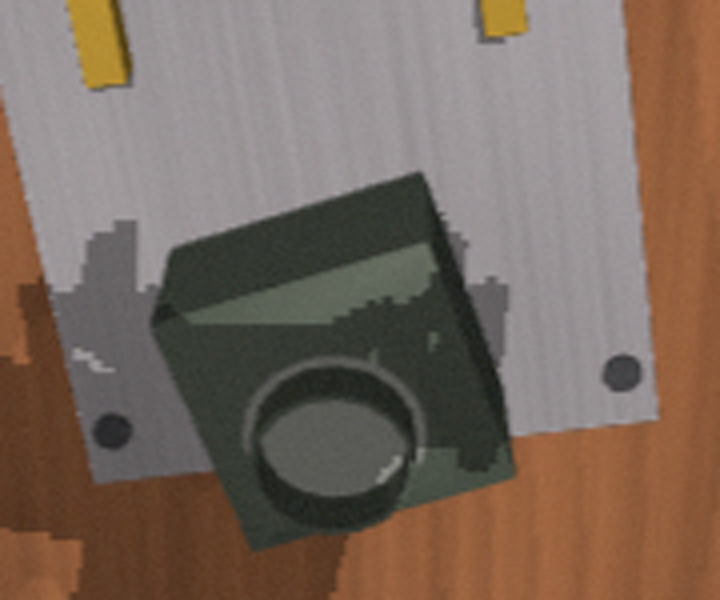

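```bash
cat >> h.py <<'E'
O=np.array([.5194,.011]); YAW=.134
c,s=np.cos(YAW),np.sin(YAW); RF=np.array([[c,-s],[s,c]])
def tofix(p): return RF.T@(np.asarray(p)[:2]-O)
def toworld(p): return O+RF@np.asarray(p)
E
python3 - <<'E'
from h import *
d=load('wrist0.png')
T=np.array([tofix(ray(d,180+u/4,220+v/4,.048)) for u,v in((152,325),(437,240),(513,478),(252,548))])
B=np.array([tofix(ray(d,180+u/4,220+v/4,.006)) for u,v in((172,248),(420,172))])
print(T.round(4),T.mean(0).round(4),'\n',B.round(4))
for a,b in((T[0],T[1]),(T[3],T[2]),(B[0],B[1])): e=b-a; print(np.linalg.norm(e).round(4),np.arctan2(e[1],e[0]).round(3))
for a,b in((T[3],T[0]),(T[2],T[1])): e=b-a; print(np.linalg.norm(e).round(4),np.arctan2(-e[0],e[1]).round(3))
print('collar',tofix(ray(d,264,328,.074)))
S=load('scene0.png')
for z in(.064,): print('green',ray(S,435.4,201.5,z),'red',ray(S,424.6,231.3,z))
D=load('side0.png'); hs=cv2.cvtColor(D['image'],cv2.COLOR_RGB2HSV)
for nm,lo,hi in(('green',(50,150,60),(80,255,255)),('red',(0,180,60),(8,255,255))):
    m=cv2.inRange(hs,lo,hi); m[:,:150]=0;m[:140]=0;m[185:]=0;m[:,235:]=0
    n,l,s,c=cv2.connectedComponentsWithStats(m); i=1+s[1:,4].argmax(); print(nm,s[i],ray(D,*c[i],.064))
E
```

```text
[[-0.0489 -0.1385]
 [ 0.0304 -0.1228]
 [ 0.0426 -0.2006]
 [-0.034  -0.2148]] [-0.0025 -0.1692] 
 [[-0.0496 -0.1394]
 [ 0.0269 -0.1241]]
0.0808 0.195
0.0778 0.184
0.078 0.197
0.0778 0.193
0.0788 0.155
collar [-0.00099743 -0.15939571]
green [0.40548403 0.32382025 0.064     ] red [0.53687879 0.31063782 0.064     ]
green [172 161  10   8  67] [0.3912671  0.31015642 0.064     ]
red [210 148  10   9  74] [0.52084612 0.30153728 0.064     ]
```

```bash
python3 - <<'E'
from h import *
D=load('side0.png')
print('hammer head',ray(D,345,312,.02),'fix',tofix(ray(D,345,312,.02)),'blue',tofix(ray(D,220,285,.04)))
print('purple',tofix(ray(D,373,252,.04)))
print(toworld([-.002,-.255]), toworld([-.002,-.120]), toworld([0,.08]))
E
```

```text
hammer head [ 0.54630977 -0.36470174  0.02      ] fix [-0.02352497 -0.37592886] blue [-0.22699296 -0.12756862]
purple [ 0.15625393 -0.301818  ]
[ 0.55148576 -0.24198123] [ 0.53344985 -0.10819145] [0.50871205 0.09028283]
```

Emit:
carry_out(motion=[[[1,0,4,-0.05,0,0,4.6],[2,0,8,-0.1,0,0,4.6],[3,0.1,12,-0.134,0,0,4.6],[4,0.15,16,-0.134,0,0,4.6],[5,0.15,20,-0.134,0,0,4.6]]])

```text
time_s: 0.57
position: [0.5511, -0.2018, 0.1917]
tool_rot: [[-0.0, 0.991, 0.134], [0.0, 0.134, -0.991], [-1.0, -0.0, -0.0]]
ft_force: [0.2, 0.1, 0.2]
grip_width: 0.0458
```

Emit:
carry_out(motion=[[[3,-0.5,4.0,0,0,0,4.6],[6.5,-0.5,4.0,0,0,0,4.6],[10,-0.5,4.0,0,0,0,4.6],[13,-0.5,4.0,0,0,0,4.6],[15.6,-0.5,4.0,0,0,0,4.6]]])

```text
time_s: 0.98
position: [0.551, -0.2402, 0.0337]
tool_rot: [[-0.002, 0.991, 0.133], [0.001, 0.133, -0.991], [-1.0, -0.002, -0.002]]
ft_force: [0.3, -0.3, 0.6]
grip_width: 0.046
```

```bash
python3 - <<'E'
from h import *
snap('wrist','w1.png'); s=env.observe(); print(s['position'],tofix(s['position']),s['ft_force'])
E
```

```text
[ 0.5492346  -0.23889973  0.02934516] [-0.0038193  -0.25164537] [-3.02552644  1.47540271 -5.46910443]
```

View pics/w1.png

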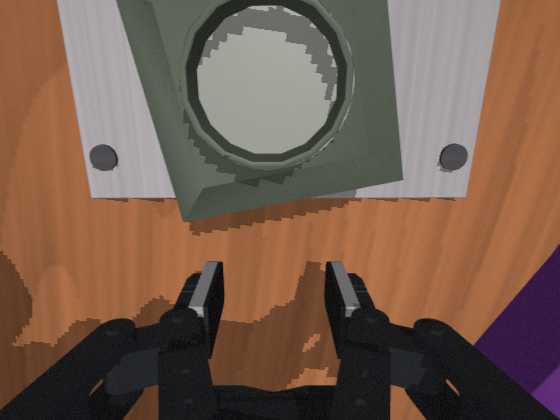

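Emit:
carry_out(motion=[[[0,0,-0.6,0,0,0,4.6],[0,0,-1.2,0,0,0,4.6],[0,0,-1.7,0,0,0,4.6],[0,0,-2.1,0,0,0,4.6],[0,0,-2.5,0,0,0,4.6]]])

```text
time_s: 1.45
position: [0.549, -0.2151, 0.0378]
tool_rot: [[0.002, 0.991, 0.134], [-0.001, 0.134, -0.991], [-1.0, 0.002, 0.002]]
ft_force: [-0.3, -0.1, -0.2]
grip_width: 0.0461
```

Emit:
carry_out(motion=[[[0,0,-0.3,0,0,0,4.6],[0,0,-0.6,0,0,0,4.6],[0,0,-0.9,0,0,0,4.6],[0,0,-1.2,0,0,0,4.6],[0,0,-1.4,0,0,0,4.6]]])

```text
time_s: 1.87
position: [0.5466, -0.2014, 0.0364]
tool_rot: [[-0.0, 0.991, 0.134], [-0.0, 0.134, -0.991], [-1.0, -0.0, 0.0]]
ft_force: [0.4, -2.3, 1.5]
grip_width: 0.046
```

```bash
python3 - <<'E'
from h import *
snap('wrist','w2.png'); s=env.observe(); print(s['position'],tofix(s['position']),s['ft_force'])
E
```

```text
[ 0.5465441  -0.20112918  0.03633392] [-0.00143955 -0.21385397] [ 0.36859649 -1.01865285  0.22196191]
```

View pics/w2.png

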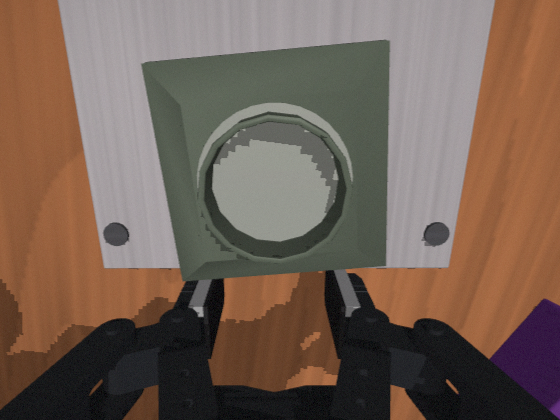

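Contact is at the left finger and the box is turning: its rear edge now runs from (183,280) to (385,265), so about 0.06 rad of skew is left. I'll keep pushing.

Emit:
carry_out(motion=[[[0,0,-0.3,0,0,0,4.6],[0,0,-0.6,0,0,0,4.6],[0,0,-0.9,0,0,0,4.6],[0,0,-1.2,0,0,0,4.6],[0,0,-1.4,0,0,0,4.6]]])

```text
time_s: 2.33
position: [0.5448, -0.1873, 0.0363]
tool_rot: [[0.0, 0.991, 0.134], [0.0, 0.134, -0.991], [-1.0, 0.0, -0.0]]
ft_force: [-0.1, -1.8, 0.2]
grip_width: 0.0462
```

```bash
python3 - <<'E'
from h import *
snap('wrist','w3.png'); s=env.observe(); print(s['position'],tofix(s['position']),s['ft_force'])
E
```

```text
[ 0.54473179 -0.18704913  0.03628149] [-0.00135453 -0.19965801] [-0.47639092  0.34640944  0.34981801]
```

View pics/w3.png

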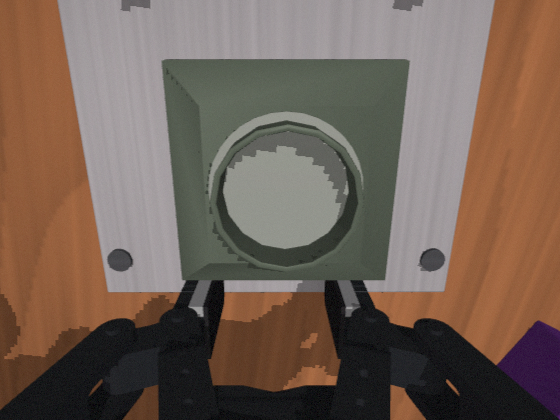

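The box is now flush with the fingers. Its shoulder corners are at (163,60), (408,60), (386,279) and (180,279), and the plate edges are visible on both sides.

```bash
python3 - <<'E'
from h import *
d=load('w3.png')
T=np.array([tofix(ray(d,u,v,.048)) for u,v in((163,60),(408,60),(386,279),(180,279))]);print(T.round(4),T.mean(0))
im=d['image'].astype(int)
sat=cv2.cvtColor(d['image'],cv2.COLOR_RGB2HSV)[...,1]
for v in(20,40,150,230,270,285):
    r=np.where(sat[v,60:500]<80)[0]+60; a,b=r.min(),r.max()+1
    print(v,a,b,tofix(ray(d,a,v,.006)).round(4),tofix(ray(d,b,v,.006)).round(4))
E
```

```text
[[-0.0364 -0.1092]
 [ 0.0414 -0.1092]
 [ 0.0424 -0.1876]
 [-0.0375 -0.1878]] [ 0.00248748 -0.14844419]
20 61 492 [-0.0896 -0.0905] [ 0.0893 -0.0903]
40 64 488 [-0.0898 -0.098 ] [ 0.0891 -0.0978]
150 83 469 [-0.0896 -0.1444] [ 0.0893 -0.1441]
230 97 455 [-0.0895 -0.1843] [ 0.0893 -0.184 ]
270 104 448 [-0.0893 -0.2066] [ 0.0894 -0.2064]
285 107 446 [-0.0891 -0.2155] [ 0.0897 -0.2152]
```

Plate edges come out at ±89.5 mm, so the frame estimate is good. The adapter sits at x = +2.5 mm and square. I'll push on with a slight drift toward the centre.

Emit:
carry_out(motion=[[[0,-0.05,-0.4,0,0,0,4.6],[0,-0.1,-0.9,0,0,0,4.6],[0,-0.15,-1.4,0,0,0,4.6],[0,-0.2,-1.9,0,0,0,4.6],[0,-0.25,-2.4,0,0,0,4.6]]])

```text
time_s: 2.8
position: [0.5389, -0.1637, 0.0363]
tool_rot: [[-0.0, 0.991, 0.134], [0.0, 0.134, -0.991], [-1.0, -0.0, -0.0]]
ft_force: [0.4, -2.1, 0.0]
grip_width: 0.0461
```

Emit:
carry_out(motion=[[[0,0,-0.5,0,0,0,4.6],[0,0,-1.0,0,0,0,4.6],[0,0,-1.5,0,0,0,4.6],[0,0,-2.0,0,0,0,4.6],[0,0,-2.4,0,0,0,4.6]]])

```text
time_s: 3.22
position: [0.5358, -0.1399, 0.0363]
tool_rot: [[-0.0, 0.991, 0.134], [0.0, 0.134, -0.991], [-1.0, -0.0, -0.0]]
ft_force: [0.6, -1.0, 0.0]
grip_width: 0.0461
```

```bash
python3 - <<'E'
from h import *
snap('wrist','w4.png'); s=env.observe(); print(s['position'],tofix(s['position']),s['ft_force'])
E
```

```text
[ 0.53565642 -0.13930175  0.03630591] [-0.00396953 -0.1511262 ] [ 0.90842104  0.40589612 -0.37644742]
```

View pics/w4.png

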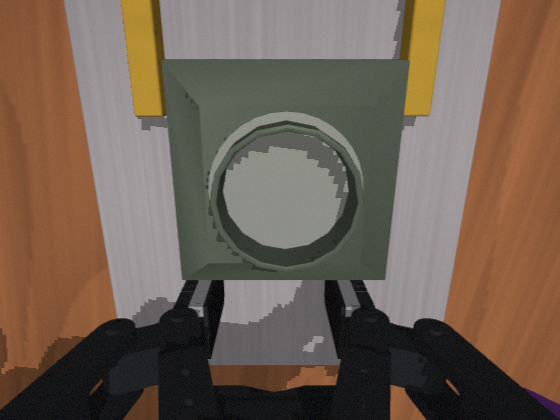

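The adapter is entering the lane centred: the rail ends are at (135–163,115) and (404–430,115), and it hasn't moved relative to the fingers. I'll continue.

Emit:
carry_out(motion=[[[0,0,-0.5,0,0,0,4.6],[0,0,-1.1,0,0,0,4.6],[0,0,-1.7,0,0,0,4.6],[0,0,-2.3,0,0,0,4.6],[0,0,-2.8,0,0,0,4.6]]])

```text
time_s: 3.68
position: [0.532, -0.1121, 0.0363]
tool_rot: [[-0.0, 0.991, 0.134], [0.0, 0.134, -0.991], [-1.0, -0.0, -0.0]]
ft_force: [0.8, -2.0, 0.4]
grip_width: 0.046
```

Emit:
carry_out(motion=[[[0,0,-0.5,0,0,0,4.6],[0,0,-1.1,0,0,0,4.6],[0,0,-1.7,0,0,0,4.6],[0,0,-2.3,0,0,0,4.6],[0,0,-2.8,0,0,0,4.6]]])

```text
time_s: 4.1
position: [0.5283, -0.0843, 0.0363]
tool_rot: [[-0.0, 0.991, 0.134], [0.0, 0.134, -0.991], [-1.0, -0.0, -0.0]]
ft_force: [-0.7, -1.0, -0.5]
grip_width: 0.0457
```

Emit:
carry_out(motion=[[[0,0,-0.5,0,0,0,4.6],[0,0,-1.1,0,0,0,4.6],[0,0,-1.7,0,0,0,4.6],[0,0,-2.3,0,0,0,4.6],[0,0,-2.8,0,0,0,4.6]]])

```text
time_s: 4.52
position: [0.5245, -0.0566, 0.0363]
tool_rot: [[-0.0, 0.991, 0.134], [0.0, 0.134, -0.991], [-1.0, -0.0, -0.0]]
ft_force: [0.3, -2.2, 0.2]
grip_width: 0.0462
```

Emit:
carry_out(motion=[[[0,0,-0.5,0,0,0,4.6],[0,0,-1.0,0,0,0,4.6],[0,0,-1.5,0,0,0,4.6],[0,0,-1.9,0,0,0,4.6],[0,0,-2.2,0,0,0,4.6]]])

```text
time_s: 4.93
position: [0.5217, -0.035, 0.0363]
tool_rot: [[-0.0, 0.991, 0.134], [0.0, 0.134, -0.991], [-1.0, -0.0, -0.0]]
ft_force: [-0.5, -1.8, 0.2]
grip_width: 0.0455
```

```bash
python3 - <<'E'
from h import *
snap('wrist','w5.png'); s=env.observe(); print(s['position'],tofix(s['position']),s['ft_force'])
E
```

```text
[ 0.52151731 -0.03461866  0.03630586] [-0.00399629 -0.04549258] [ 0.26909643  0.82423662 -0.32015847]
```

View pics/w5.png

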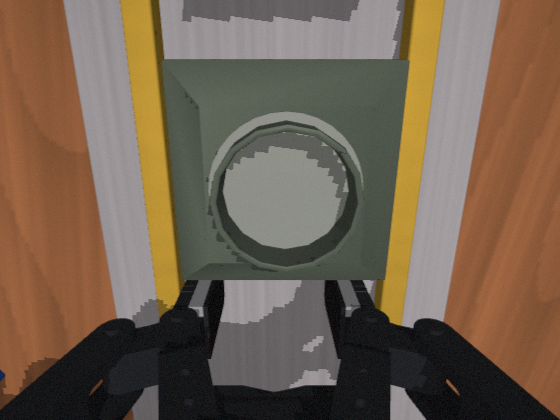

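The adapter is still centred between the rails and square, with about 34 mm left to the stop. I'll slow down.

Emit:
carry_out(motion=[[[0,0,-0.4,0,0,0,4.6],[0,0,-0.8,0,0,0,4.6],[0,0,-1.2,0,0,0,4.6],[0,0,-1.5,0,0,0,4.6],[0,0,-1.8,0,0,0,4.6]]])

```text
time_s: 5.4
position: [0.5193, -0.0173, 0.0363]
tool_rot: [[-0.0, 0.991, 0.134], [-0.0, 0.134, -0.991], [-1.0, -0.0, -0.0]]
ft_force: [0.2, -1.7, 0.6]
grip_width: 0.0465
```

Emit:
carry_out(motion=[[[0,0,-0.2,0,0,0,4.6],[0,0,-0.4,0,0,0,4.6],[0,0,-0.6,0,0,0,4.6],[0,0,-0.8,0,0,0,4.6],[0,0,-0.95,0,0,0,4.6]]])

```text
time_s: 5.82
position: [0.518, -0.008, 0.0363]
tool_rot: [[-0.0, 0.991, 0.134], [0.0, 0.134, -0.991], [-1.0, -0.0, -0.0]]
ft_force: [0.7, -1.9, -0.5]
grip_width: 0.046
```

```bash
python3 - <<'E'
from h import *
snap('wrist','w6.png'); d=snap('scene','s6.png'); s=env.observe(); print(s['position'],tofix(s['position']),s['ft_force'])
cv2.imwrite('pics/c6.png',cv2.resize(d['image'][180:270,200:460,::-1],None,fx=3,fy=3,interpolation=cv2.INTER_CUBIC))
for p in([0,.08,.036],[0,-.043+.04,.048]): print(p,proj(d,[*toworld(p[:2]),p[2]]))
E
```

```text
[ 0.51797975 -0.00792928  0.03630894] [-0.00393646 -0.01856984] [-0.82518174 -0.37155572  0.53452169]
[0, 0.08, 0.036] [331.75109922 217.61027386]
[0, -0.0029999999999999957, 0.048] [298.19399581 210.31084951]
```

View pics/c6.png

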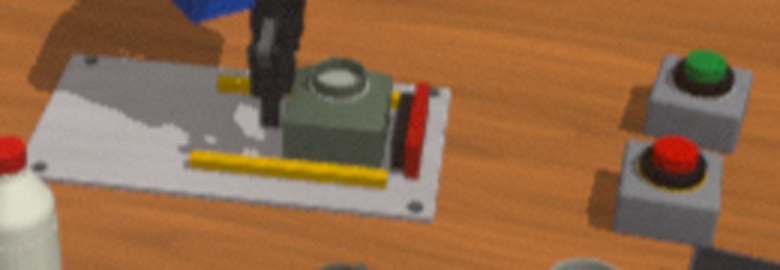

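In the side-on crop a narrow gap to the rubber remains, at about x 392–398. That agrees with the computed 7 mm, so I'll creep on at 12 mm/s.

Emit:
carry_out(motion=[[[0,0,-0.1,0,0,0,4.6],[0,0,-0.2,0,0,0,4.6],[0,0,-0.3,0,0,0,4.6],[0,0,-0.4,0,0,0,4.6],[0,0,-0.5,0,0,0,4.6]]])

```text
time_s: 6.33
position: [0.5174, -0.0032, 0.0363]
tool_rot: [[-0.0, 0.991, 0.134], [-0.0, 0.134, -0.991], [-1.0, -0.0, 0.0]]
ft_force: [0.3, -1.5, -0.5]
grip_width: 0.0461
```

Emit:
carry_out(motion=[[[0,0,-0.05,0,0,0,4.6],[0,0,-0.1,0,0,0,4.6],[0,0,-0.1,0,0,0,4.6]]])

```text
time_s: 6.58
position: [0.5172, -0.0022, 0.0363]
tool_rot: [[-0.0, 0.991, 0.134], [0.0, 0.134, -0.991], [-1.0, -0.0, -0.0]]
ft_force: [0.1, 0.3, -1.0]
grip_width: 0.0462
```

```bash
python3 - <<'E'
from h import *
d=snap('wrist','w7.png'); s=env.observe(); print(s['position'],tofix(s['position']),s['ft_force'])
im=d['image'][0:160,110:450,::-1]
cv2.imwrite('pics/c7.png',cv2.resize(im,None,fx=2.3,fy=2.3,interpolation=cv2.INTER_CUBIC))
for p in([-.035,.08,.006],[-.035,.08,.036],[.035,.08,.036],[-.04,.08,.048],[-.04,.08,.006]): print(p,proj(d,[*toworld(p[:2]),p[2]]))
E
```

```text
[ 0.51721065 -0.00213444  0.03630822] [-0.00392448 -0.0127242 ] [ 0.40458432 -1.061664   -0.63400807]
[-0.035, 0.08, 0.006] [201.35230929  63.66553286]
[-0.035, 0.08, 0.036] [184.25063503  56.80616024]
[0.035, 0.08, 0.036] [385.16390048  57.0594694 ]
[-0.04, 0.08, 0.048] [159.0908554   53.04668771]
[-0.04, 0.08, 0.006] [189.73270673  63.65082345]
```

View pics/c7.png

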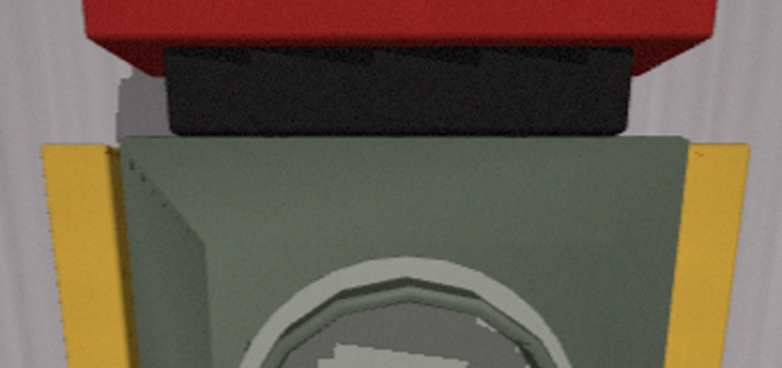

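The rubber edge is at row ~57 of the full image and the adapter's front edge at ~59.5, so it is about 2 mm short, square and centred. One last gentle nudge, then back off and rise.

Emit:
carry_out(motion=[[[0,0,-0.05,0,0,0,4.6],[0,0,-0.1,0,0,0,4.6],[0,0,-0.13,0,0,0,4.6],[0,0,-0.13,0,0,0,4.6]]])

```text
time_s: 6.97
position: [0.5171, -0.001, 0.0363]
tool_rot: [[-0.0, 0.991, 0.134], [0.0, 0.134, -0.991], [-1.0, -0.0, -0.0]]
ft_force: [-0.0, -0.3, -0.1]
grip_width: 0.0461
```

Emit:
carry_out(motion=[[[0,0,0.5,0,0,0,4.6],[0,0,1.5,0,0,0,4.6],[0,0,3,0,0,0,4.6],[-2,0,4,0,0,0,4.6],[-5,0,4,0,0,0,4.6]]])

```text
time_s: 7.38
position: [0.5217, -0.0427, 0.085]
tool_rot: [[-0.005, 0.991, 0.132], [0.001, 0.132, -0.991], [-1.0, -0.004, -0.002]]
ft_force: [-0.5, -0.4, -0.1]
grip_width: 0.0459
```

Emit:
carry_out(motion=[[[-4,0,0,0,0,0,0],[-8,0,0,0,0,0,0],[-11,0,-2,0,0,0,0],[-11,-1,-6,0,0,0,0],[-11,-2,-10,0,0,0,0]]])

```text
time_s: 7.8
position: [0.4899, 0.0554, 0.1981]
tool_rot: [[0.004, 0.991, 0.131], [-0.0, 0.131, -0.991], [-1.0, 0.004, 0.001]]
ft_force: [1.4, 0.4, -0.6]
grip_width: -0.0001
```

Emit:
carry_out(motion=[[[0,-1.5,-4,0,0,0,0],[0,-3,-8,0,0,0,0],[0,-4.5,-11,0,0,0,0],[0,-5,-12,0,0,0,0],[0,-5,-12,0,0,0,0]]])

```text
time_s: 8.22
position: [0.4225, 0.1693, 0.1966]
tool_rot: [[-0.0, 0.991, 0.137], [0.0, 0.137, -0.991], [-1.0, -0.0, -0.0]]
ft_force: [0.6, -0.4, -0.2]
grip_width: 0.0002
```

```bash
python3 - <<'E'
from h import *
d=snap('wrist','w8.png'); s=env.observe(); print(s['position'],s['ft_force'],s['grip_width'])
E
```

```text
[0.42369064 0.16811374 0.19653935] [ 0.80459981 -0.9762061  -0.14147986] 0.00034180119881854494
```

View pics/w8.png

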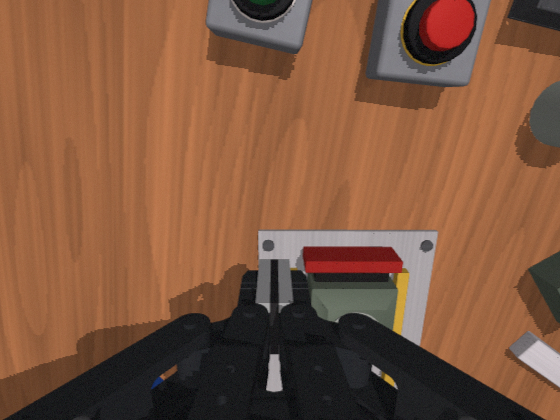

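The green button's front edge is just in frame at (263,0), and red is at (445,22). I'll move closer and measure by colour.

Emit:
carry_out(motion=[[[0,0,-3,0,0,0,0],[0,0,-6,0,0,0,0],[0,0,-9,0,0,0,0],[0,0,-9,0,0,0,0],[0,0,-9,0,0,0,0]]])

```text
time_s: 8.68
position: [0.4127, 0.2569, 0.1961]
tool_rot: [[0.0, 0.991, 0.134], [-0.0, 0.134, -0.991], [-1.0, 0.0, 0.0]]
ft_force: [0.3, -0.0, 0.8]
grip_width: -0.0001
```

```bash
python3 - <<'E'
from h import *
d=snap('wrist','w9.png'); s=env.observe(); print(s['position'])
hs=cv2.cvtColor(d['image'],cv2.COLOR_RGB2HSV)
for nm,lo,hi in(('green',(45,120,40),(85,255,255)),('red',(0,180,60),(8,255,255))):
    m=cv2.inRange(hs,lo,hi); n,l,st,c=cv2.connectedComponentsWithStats(m); i=1+st[1:,4].argmax()
    x,y,w,h=st[i][:4]; cc=(x+w/2,y+h/2); W=ray(d,*cc,.064); print(nm,st[i],c[i],W, np.linalg.norm(ray(d,x,cc[1],.064)-ray(d,x+w,cc[1],.064)))
cv2.imwrite('pics/c9.png',d['image'][:300,:,::-1])
E
```

```text
[0.41270283 0.256208   0.19608486]
green [ 237   87   46   48 1681] [259.79476502 110.28970851] [0.39362619 0.323108   0.064     ] 0.033569915394226914
red [ 402  127   49   46 1682] [426.26694411 149.31747919] [0.52169672 0.31192551 0.064     ] 0.03699341873488292
```

View pics/c9.png

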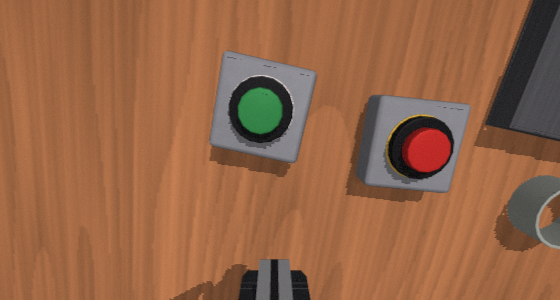

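Green top: (0.394, 0.323), 33.6 mm across as it should be. Going above it.

Emit:
carry_out(motion=[[[2,-0.3,-2.5,0,0,0,0],[4,-0.7,-5,0,0,0,0],[7,-1.0,-6.9,0,0,0,0],[9.5,-1.0,-6.9,0,0,0,0],[10.5,-1.0,-6.9,0,0,0,0]]])

```text
time_s: 9.15
position: [0.3921, 0.3228, 0.0883]
tool_rot: [[-0.004, 0.991, 0.133], [-0.002, 0.133, -0.991], [-1.0, -0.004, 0.002]]
ft_force: [-0.1, -0.2, -0.9]
grip_width: 0.0
```

Emit:
carry_out(motion=[[[0.3,0,0,0,0,0,0],[0.6,0,0,0,0,0,0],[0.6,0,0,0,0,0,0]]])

```text
time_s: 9.4
position: [0.3935, 0.3234, 0.0856]
tool_rot: [[0.001, 0.991, 0.132], [0.0, 0.132, -0.991], [-1.0, 0.001, -0.0]]
ft_force: [-0.2, -0.4, -0.1]
grip_width: 0.0003
```

Tip at about 74.5 mm, 10 mm over the button. Pressing about 7 mm deep, holding, then reading the force.

Emit:
carry_out(motion=[[[0.5,0,0,0,0,0,0],[0.9,0,0,0,0,0,0],[1.3,0,0,0,0,0,0],[1.6,0,0,0,0,0,0],[1.75,0,0,0,0,0,0]]])

```text
time_s: 9.82
position: [0.393, 0.3242, 0.0679]
tool_rot: [[0.001, 0.991, 0.134], [-0.0, 0.134, -0.991], [-1.0, 0.001, 0.0]]
ft_force: [0.6, -1.7, 4.9]
grip_width: 0.0
```

Emit:
carry_out(motion=[[[0,0,0,0,0,0,0],[0,0,0,0,0,0,0],[0,0,0,0,0,0,0]]])

```text
time_s: 10.07
position: [0.3929, 0.3243, 0.0682]
tool_rot: [[0.001, 0.991, 0.134], [0.0, 0.134, -0.991], [-1.0, 0.001, -0.0]]
ft_force: [1.7, -2.2, 4.3]
grip_width: 0.0003
```

A force of 4.3–4.9 N matches about 6.9 mm of travel, so the button is pressed. Letting go and rising clear.

Emit:
carry_out(motion=[[[-1,0,0,0,0,0,0],[-3,0,0,0,0,0,0],[-6,0,0,0,0,0,0],[-9,0,0,0,0,0,0],[-12,0,2,0,0,0,0]]])

```text
time_s: 10.48
position: [0.3941, 0.306, 0.1888]
tool_rot: [[-0.002, 0.991, 0.136], [0.001, 0.136, -0.991], [-1.0, -0.001, -0.001]]
ft_force: [0.6, 0.7, 0.6]
grip_width: 0.0001
```

Emit:
carry_out(motion=[[[0,0.5,4,0,0,0,0],[0,1.5,8,0,0,0,0],[0,2.5,12,0,0,0,0],[0,3,14,0,0,0,0],[0,3,14,0,0,0,0]]])

```text
time_s: 10.9
position: [0.4446, 0.1668, 0.1875]
tool_rot: [[-0.001, 0.992, 0.129], [-0.0, 0.129, -0.992], [-1.0, -0.001, 0.0]]
ft_force: [0.9, -0.5, -0.4]
grip_width: -0.0002
```

```bash
python3 - <<'E'
from h import *
d=snap('scene','s10.png'); s=env.observe(); print(s['position'],s['ft_force'],s['qvel'])
cv2.imwrite('pics/c10.png',cv2.resize(d['image'][180:270,200:460,::-1],None,fx=3,fy=3,interpolation=cv2.INTER_CUBIC))
E
```

```text
[0.44379113 0.16846544 0.18749253] [-0.35651264  0.49372182  0.6272213 ] [ 3.24639471 -0.14560503  0.19449648  0.39673195  0.26728837  1.35852886]
```

View pics/c10.png

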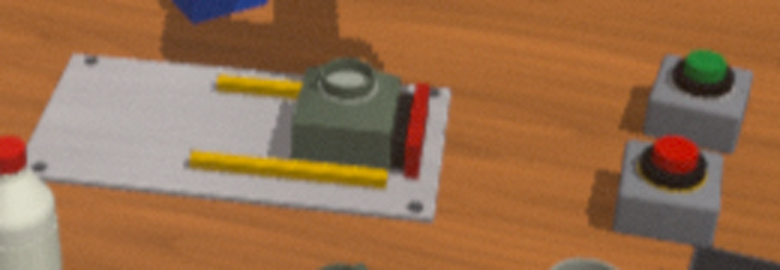

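The adapter stands at the rubber, at about (350,115) in the crop, square between the rails. The green button is up again and the arm is clear. Handing in.

```bash
python3 -c "
from rig import env
print(env.close_job())"
```

```text
the job is handed in; nothing more can be done
None
```

The adapter is at the rubber stop, the green button has been pressed and released, and the job is handed in at about 11 s of robot time; no verdict comes back.

**Pushing:** I pushed from behind with the two part-open fingers, their tips kept above rail height. That squared the adapter, which was about 0.19 rad askew. I then steered out the 2.5 mm it was off centre and pushed it down the lane, slowing to about 6 mm/s at the end. Push forces I read stayed around 2 N.

**Final position:** The last close look put the adapter about 2 mm short of the rubber, centred and square. I then nudged it about 1.2 mm further, so it should stand about 0 to 1 mm short. The final picture shows it at the rubber between the rails.

**Button:** The closed fingertips pressed the green button with 4.3–4.9 N, about 7 mm of travel going by fingertip height. The final picture shows it up again. The red button was not approached, and the arm was clear of everything.

**Checks that disagreed:**
- The first estimates of the green button's position from the two fixed cameras differed by about 2 cm. I used a close wrist-camera measurement instead, and its button width of 33.6 mm matched the given 34 mm.
- During one fast descent beside the plate, the tool overshot by about 7 mm and the force reading jumped briefly to about 6 N. It touched nothing that I could see.

I viewed 12 pictures, two over the budget of 10.

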